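# Show the handset on the inspection stand, then file it in the rack

## Robot

A 7-joint arm with a two-finger parallel gripper is mounted at the origin on the work surface. World frame = base frame: x ahead of the robot, y to its left, z up, the work surface at z = 0. Lengths are in mm, angles in rad, forces in N, time in s.
With the tool pointing down it reaches from about 400 to 925 mm from the base axis. Payload 5.6 kg.
Tool frame: the origin (TCP) lies midway between the tips of the shut fingers; the grasp point (between the pads) lies 19 mm behind it; z points along the fingers, y is the direction in which the jaws open and shut (so a half turn about z gives the same grasp; the last joint's range is limited). The gripper opens to 85 mm and grips with 20 to 120 N. Pads are 22 mm wide; open, the fingers measure 114 mm over their backs; the gripper's body (76 mm by 85 mm) begins 54 mm behind the grasp point. The pads swing forward as they close: fully open they stand 13 mm farther back than shut.
Start: joints at [-1.381, 0.468, -0.012, 1.603, 0.006, 1.071, -0.056], TCP at [149.998, 632.463, 231.29] pointing down, gripper open.
Joint ranges: [-2.53, 2.53], [-0.31, 2.02], [-1.57, 1.55], [0.28, 2.44], [-1.29, 4.43], [0.15, 1.84], [-2.92, 2.92]. Speed limits (rad/s): [2.57, 2.57, 3.14, 3.14, 3.14, 3.14, 3.14].

## Interface

Orientations are given as a 3x3 rotation matrix whose columns are the frame's x, y, z axes.
In Python, from cell import manip gives the robot as it stands.
- The arm moves only by the tool carry_out, never from a script. Its argument "increments" is one flat list of numbers, 7 for each row, row after row: the turn, a rotation vector about the tool's x, y, z in rad, then the shift along the tool's x, y, z in m, then the opening, from 0 (shut) to 1 (fully open). A call has 1 to 5 rows; each row is the pose to reach, as a shift and turn from the pose measured when the call began, along the tool's axes at that moment; what a row does not reach only later rows make up. A row lasts 1/12 s, in which the tool goes at most 41.7 mm and 7.16 degrees, less where a joint would pass 70% of its speed; a pose out of reach is approached as far as the arm can. A call with a gripper value outside its range is refused whole. The fingers move at their own pace and stop on an object; the grip force is fixed at half the most. Time passes only in rows, so rows that repeat a pose let the fingers close. It gives the time, the measured TCP pose, the force and the opening at its end, in the units of the state.
- manip.get_state(): the state, without advancing time (a new reading comes with each control period).
- manip.snapshot(name): name is "scene" or "top"; returns the picture (400x640x3 uint8, red, green, blue); there is no depth.
- manip.camera_params(name): a dict with "camera_matrix" (3x3 intrinsics, pixels), "cam_to_world" (4x4, takes a point from camera to world coordinates). Camera axes: x right, y down, z forward; pixel columns grow to the right and rows downward; lengths in mm; the calibration is good to about 2 mm. A picture is of the moment at which its call begins. camera_params takes no time and is no camera call.
- manip.sign_off(): hands the job in, once; it reports no verdict.
The state is a dict: "clock": time; "q": joint angles; "dq": joint speeds; "effort": joint torques, N m; "tool_pos": TCP position; "tool_rot": TCP orientation; "ft_force": force on the tool from outside, world axes, zero at the start; "wrist_torque": the same for the moment, N m; "width": finger opening in mm.
Only numpy, scipy, OpenCV 4.12 (cv2) and the standard library are available. Lean on these libraries where they do the work, as an engineer would, in place of code of your own. Each camera call takes 0.05 s, during which the arm holds its last target. There are 200 camera calls.

## Task

Take the lime-green handset shell from the orange block and lay it, display face up, along the sloped bar of the inspection stand with one short end down on the toe ledge, and let go of it there for at least a second. Then take it by its upper end and stand it upright, short end down and fully home, in the one empty slot of the rack. Set it down gently both times rather than dropping it, and leave the two shells in the rack, the tape, screwdriver, bottle and cup where they are.

Things in the scene. Friction and masses are not known exactly. Their poses are not given: they have to be found in the camera images.
- handset: the handset shell: a rigid lime-green slab 150 x 56 x 10 mm with a black display on one face, 0.1 to 0.2 kg. Origin at its geometric centre; x along the 150 mm length, y along the 56 mm width, z out of the display face. It starts flat, display up, lengthwise on the orange block. Either short end may be the lower one.
- riser: the narrow orange assembly block, fixed: 110 x 36 mm (x by y), top 30 mm above the table, on a black foot 130 x 34 x 4 mm. Origin at the centre of its underside; x along its length. The handset overhangs it by 10 mm on each long side, so fingers can straddle both.
- stand: inspection stand, fixed; grey base 130 x 90 x 14 mm. Origin on the table; z up. In its frame a flat aluminium bar 36 mm wide (y), 10 mm thick, rises at 45 degrees towards +x; its upper face looks along (-0.707, 0, 0.707). A handset seated on it has its centre at (4.5, 0, 91.6) mm and its top 50 mm stick out beyond the bar's upper end, clear on both faces.
- stand_toe (a point): where the bar's upper face meets the toe ledge, mid-width: (-45, 0, 35) mm in the stand's frame, same axes. The face runs 100 mm up the slope from here, along (0.707, 0, 0.707). The black ledge, 36 mm wide, stands 14 mm out of the face, square to it, and carries the handset's lower short end.
- slot_free: the empty one of three identical black slot blocks with grey mouth bevels, fixed, 70 x 48 x 58 mm (x, y, z), side by side on the aluminium rack plate, 50 mm apart along y; the others hold shells; the order varies. Origin at the centre of its underside, 8 mm above the table; z up. A handset standing home has its centre 83 mm above the origin.
- slot_floor (a point): middle of the empty slot's floor, 8 mm above the block's origin, same axes. The slot runs along x, open at both ends, 14 mm wide in y; walls rise straight for 42 mm above the floor, then flare at 45 degrees for 8 mm to a mouth 30 mm wide.
- shell_a: a grey shell 110 x 56 x 10 mm, loose, standing on its short end in another slot block; leave it. Its top is 126 mm above the table. Origin at its centre, x along its length (upright), z through its thickness.
- shell_b: a blue shell, otherwise the same as the grey one, in the remaining slot block; leave it. Origin at its centre, x along its length (upright).
- tape: a yellow roll of tape lying flat, 80 mm across, 20 mm high, loose; leave it. Origin at the centre of its underside.
- driver: a screwdriver 160 mm long lying on the table, loose, under 40 mm high; leave it. Origin near its middle, x towards its tip.
- bottle: a blue bottle 60 mm across, 150 mm high, loose, at the back; leave it. Origin at the centre of its underside.
- cup: a white cup 70 mm across, 70 mm high, loose, at the back; leave it. Origin at the centre of its underside.
There are look-alikes about, which are no part of the job. Leave any purple or white look-alike of the handset alone.

How it is judged (in metres and radians):
On the way:
1. the handset rests on the sloped bar of the stand, display face up, lower end on the ledge, centred within 12 mm along and 16 mm across the bar, released, for 0.8 s (x of handset in the frame of stand between -0.00750251 and 0.0164975 m and z of handset in the frame of stand between 0.0815686 and 0.101569 m and y of handset in the frame of stand between -0.016 and 0.016 m and angle between handset's own z axis and vertical between 0.665 and 0.905 rad and angle between the y axis of handset and the y axis of stand, either way round below 0.17 rad and contact force between handset and stand above 0.3 N and contact force between the fingers and handset below 0.1 N and linear speed of handset below 0.03 m/s and angular speed of handset below 0.3 rad/s), for 0.8 s.
At the end, for the whole second after the job is handed in: The handset stands upright in the empty slot, lower end on its floor (centre height within 5 mm), centre within 16 mm of the slot's middle along it and 12 mm across, leaning under 0.16 rad, at rest and released, after having rested released on the stand for 0.8 s (x of handset in the frame of slot_free between -0.016 and 0.016 m and y of handset in the frame of slot_free between -0.012 and 0.012 m and z of handset in the frame of slot_free between 0.078 and 0.088 m and angle between the x axis of handset and the z axis of slot_free, either way round below 0.16 rad and angle between the z axis of handset and the y axis of slot_free, either way round below 0.2 rad and contact force between the fingers and handset below 0.1 N and linear speed of handset below 0.03 m/s and angular speed of handset below 0.3 rad/s); the robot touches nothing.
It fails at once if a shell in the rack is displaced by more than 30 mm (distance of any of shell_a, shell_b from where it was at the start of the episode above 0.03 m).
It fails at once if the tape, screwdriver, bottle or cup is displaced by more than 30 mm (distance of any of tape, driver, bottle, cup from where it was at the start of the episode above 0.03 m).
It fails at once if the handset is rammed onto the stand or into the slot (over 60 N) (contact force between handset and stand above 60 N or contact force between handset and slot_free above 60 N).
It fails at once if the handset is dropped: it falls out of the fingers faster than 0.6 m/s, some 20 mm of free fall (linear speed of handset above 0.6 m/s and contact force between the fingers and handset below 0.1 N).
It also fails if it takes over 64 s, if anything falls off the work surface, if the arm or the gripper's body presses on something with over 40 N, if the wrist force passes 120 N, or if a joint passes its speed limit or range.

## Working session

There is one attempt and no reset: what is moved stays moved. The work goes in short steps, Python scripts to look and compute and a tool call to move; the robot and the scene stay as the last step left them, time stands still between calls to the robot, and variables do not carry over. Pictures are saved under pics/ and viewed, about 8 in all and at most 12, crops included, and the job is handed in when it is done.

Besides the shell and the picture viewer there is one more tool, called after "Emit:" as name(argument=value, ...), one argument or row to a line, values as JSON. carry_out: Moves the arm, as the interface text tells. Its arguments: {"type":"object","properties":{"increments":{"type":"array","items":{"type":"number"}}},"required":["increments"]}

```bash
ls && mkdir -p pics && python3 - <<'E'
from cell import manip
import cv2,numpy as np
for n in("scene","top"):
    im=manip.snapshot(n); cv2.imwrite(f"pics/{n}0.png",im[:,:,::-1])
    p=manip.camera_params(n); print(n,np.round(p["camera_matrix"],1).tolist(),np.round(p["cam_to_world"],3).tolist())
s=manip.get_state(); print(s)
E
```

```text
pics
scene [[477.4, 0.0, 321.3], [0.0, 477.4, 198.8], [0.0, 0.0, 1.0]] [[0.875, 0.264, -0.406, 1074.246], [0.484, -0.503, 0.716, -933.125], [-0.016, -0.823, -0.568, 847.509], [0.0, 0.0, 0.0, 1.0]]
top [[363.7, 0.0, 323.2], [0.0, 363.7, 200.0], [0.0, 0.0, 1.0]] [[0.019, -0.982, 0.188, 312.062], [-1.0, -0.019, -0.0, 16.709], [0.004, -0.188, -0.982, 1100.829], [0.0, 0.0, 0.0, 1.0]]
{'clock': 0.1, 'q': array([-1.38097066,  0.46832189, -0.0116006 ,  1.60351941,  0.0060272 ,
        1.0714379 , -0.05629507]), 'dq': array([-0.00117851, -0.00113063, -0.00135078, -0.00220254, -0.0015903 ,
       -0.00118976, -0.00041019]), 'effort': array([ 1.06001477e-03, -5.33521807e+01,  2.13307736e-02, -2.51963675e+01,
        1.14389352e-02,  4.28537329e-03,  2.03596329e-05]), 'tool_pos': array([149.9288883 , 631.94981351, 230.41735579]), 'tool_rot': array([[-9.73007139e-01,  2.30774890e-01, -2.40820454e-04],
       [ 2.30774972e-01,  9.73005775e-01, -1.63506161e-03],
       [-1.43011470e-04, -1.64650195e-03, -9.99998634e-01]]), 'ft_force': array([-0.20552926,  0.0670342 , -0.59650388]), 'wrist_torque': array([ 0.00600247,  0.01323435, -0.02991141]), 'width': 85.21190525820131}
```

View pics/scene0.png

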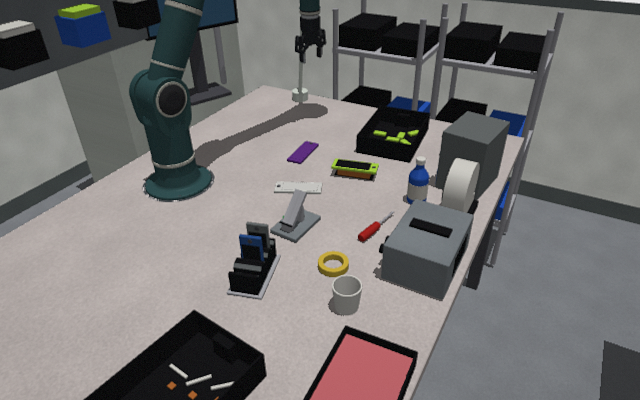

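View pics/top0.png

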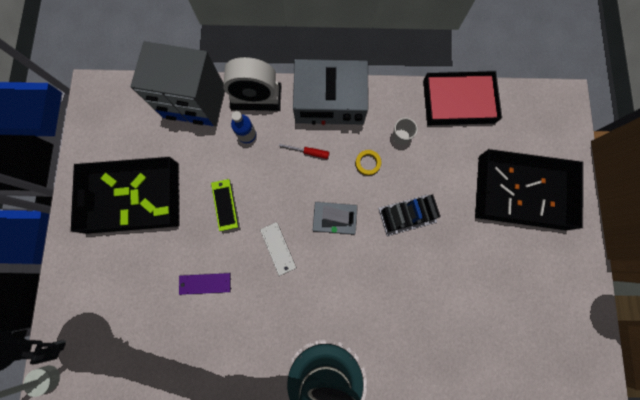

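Look-alikes: purple slab (top 205,284), white slab (top 278,248), and lime-green slab with black display on orange (top 224,205; scene 355,168). The last one fits; the small lime pieces in the black tray do not. I'll confirm with crops.

```bash
cat > h.py <<'E'
from cell import manip
import cv2,numpy as np
def cam(n):
    p=manip.camera_params(n); return np.array(p["camera_matrix"]),np.array(p["cam_to_world"])
def ray(n,uv,z):
    K,T=cam(n); d=T[:3,:3]@np.linalg.inv(K)@np.array([uv[0],uv[1],1.]); o=T[:3,3]
    return (o+d*(z-o[2])/d[2])
def proj(n,P):
    K,T=cam(n); P=np.atleast_2d(P); c=(P-T[:3,3])@T[:3,:3]; q=c@K.T; return q[:,:2]/q[:,2:]
def tri(a,b):  # scene uv, top uv
    K1,T1=cam("scene");K2,T2=cam("top")
    P=lambda K,T:K@np.linalg.inv(T)[:3]
    X=cv2.triangulatePoints(P(K1,T1),P(K2,T2),np.float64(a).reshape(2,1),np.float64(b).reshape(2,1)); return (X[:3]/X[3]).ravel()
def crop(im,x,y,w,h,W,H): return cv2.resize(im[y:y+h,x:x+w],(W,H),interpolation=cv2.INTER_CUBIC)
E
python3 - <<'E'
from h import *
s=cv2.imread("pics/scene0.png");t=cv2.imread("pics/top0.png")
a=np.hstack([crop(s,325,150,60,40,300,200),crop(t,195,172,60,40,300,200)])
b=np.hstack([crop(s,220,175,110,130,338,400),crop(t,305,185,140,60,462,198)] if 0 else [crop(s,220,175,110,130,338,400),np.vstack([crop(t,305,190,70,50,280,200),crop(t,370,185,70,50,280,200)])])
a=cv2.copyMakeBorder(a,0,0,0,b.shape[1]-a.shape[1],cv2.BORDER_CONSTANT)
cv2.imwrite("pics/c1.png",np.vstack([a,b]))
hsv=cv2.cvtColor(t,cv2.COLOR_BGR2HSV)
m=cv2.inRange(hsv,(30,120,80),(45,255,255)); m[:,:195]=0;m[:,255:]=0
c=max(cv2.findContours(m,0,2)[0],key=cv2.contourArea)
W=np.array([ray("top",p[0],40)[:2] for p in c],np.float32)
print(cv2.minAreaRect(W)); print(cv2.boxPoints(cv2.minAreaRect(W)))
for nm,uv,z in[("white",(278,248),10),("purple",(205,284),10),("stand",(335,218),14),("rack",(410,214),60),("bottle",(242,128),100)]: print(nm,ray("top",uv,z))
E
```

```text
((496.56719970703125, 309.60113525390625), (150.3490753173828, 57.015262603759766), 13.75090503692627)
[[416.771   319.4226 ]
 [430.3236  264.0415 ]
 [576.3634  299.77966]
 [562.8108  355.16077]]
white [373.27567885 148.15946603  10.        ]
purple [264.89975753 356.82043617  10.        ]
stand [466.04380685 -20.23910549  14.        ]
rack [ 475.38264898 -235.641024     60.        ]
bottle [712.76230722 256.57568121 100.        ]
```

View pics/c1.png

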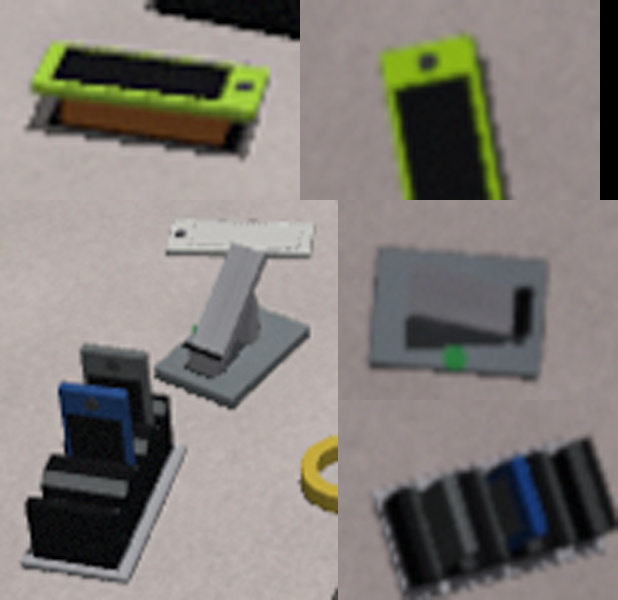

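The crops confirm the lime slab with the black display lies on the orange block. In the stand crop the toe is on the right in the top view (world -y), so the bar rises towards +y. The rack has grey, then blue, then the empty slot at the -y end (top ~(430,207)). Next I fit the stand and rack poses.

```bash
cat >> h.py <<'E'
from scipy.optimize import least_squares
from scipy.spatial.transform import Rotation as R
def fit(obs,x0):  # obs: (cam, uv, local xyz) ; pose x,y,yaw
    def w(p,L): c,s=np.cos(p[2]),np.sin(p[2]); return np.array([p[0]+c*L[0]-s*L[1],p[1]+s*L[0]+c*L[1],L[2]])
    f=lambda p:np.concatenate([proj(n,w(p,L))[0]-uv for n,uv,L in obs])
    r=least_squares(f,x0,loss="soft_l1",x_scale=[100,100,1]); return r.x,r.fun.reshape(-1,2).round(1)
def W(p,L):
    c,s=np.cos(p[2]),np.sin(p[2]);L=np.atleast_2d(L).astype(float);return np.c_[p[0]+c*L[:,0]-s*L[:,1],p[1]+s*L[:,0]+c*L[:,1],L[:,2]]
def draw(im,n,P,col,k,x0,y0,closed=True):
    q=((proj(n,P)-[x0,y0]+.5)*k-.5); cv2.polylines(im,[np.int32(q*16)],closed,col,1,cv2.LINE_AA,4)
def step(pos,rot):
    s=manip.get_state();A=s["tool_rot"];rv=R.from_matrix(A.T@rot).as_rotvec();d=A.T@(np.array(pos)-s["tool_pos"])/1000
    print("t",round(s["clock"],2),"pos",s["tool_pos"].round(1),"w",round(s["width"],1),"F",s["ft_force"].round(1),"q",s["q"].round(2))
    print("INC",rv.round(3).tolist(),d.round(4).tolist(),"deg",round(np.degrees(np.linalg.norm(rv))),"mm",round(np.linalg.norm(d)*1000))
E
python3 - <<'E'
from h import *
s=cv2.imread("pics/scene0.png");t=cv2.imread("pics/top0.png")
T=lambda x,y,L:("top",np.array([305+(x-338)/4,190+(y-200)/4]),L)
S=lambda x,y,L:("scene",np.array([220+x/3.073,175+(y-200)/3.077]),L)
st=[T(378,247,(65,45,14)),T(548,262,(-65,45,14)),T(538,380,(-65,-45,14)),T(369,368,(65,-45,14))]
# stand x -> world +y ; stand y -> world -x : left-top in image = +y,+x world => (x+, y-)
st=[(n,uv,(L[0],-L[1],L[2])) for n,uv,L in st]
st+=[S(157,370,(-65,45,14)),S(235,400,(-65,-45,14)),S(309,325,(65,-45,14))]
ps,r=fit(st,[470,-20,1.6]);print("stand",ps,"\n",r.tolist())
U=lambda x,y,L:("top",np.array([370+(x-338)/4,185+(y-400)/4]),L)
h=66
rk=[U(385,487,(35,74,h)),U(590,440,(35,-74,h)),U(617,530,(-35,-74,h)),S(27,500,(-35,-74,h)),S(122,515,(35,-74,h)),S(170,397,(35,74,h))]
pr,r=fit(rk,[470,-235,0.2]);print("rack",pr,"\n",r.tolist())
a=crop(s,220,175,110,130,508,600);b=crop(t,305,185,70,60,292,250);c=crop(t,375,185,70,60,292,250)
def rect(x,y,z):return [(x,y,z),(x,-y,z),(-x,-y,z),(-x,y,z)]
bar=[(-45,18,35),(-45,-18,35),(25.7,-18,105.7),(25.7,18,105.7)]
for im,n,k,x0,y0 in((a,"scene",508/110,220,175),(b,"top",292/70,305,185),(c,"top",292/70,375,185)):
    draw(im,n,W(ps,rect(65,45,14)),(0,0,255),k,x0,y0);draw(im,n,W(ps,bar),(0,255,255),k,x0,y0)
    for j in(-50,0,50):
        draw(im,n,W(pr,np.array(rect(35,24,66))+[0,j,0]),(0,255,0),k,x0,y0)
    draw(im,n,W(pr,np.array(rect(35,7,58))+[0,-50,0]),(255,0,255),k,x0,y0)
o=np.zeros((600,800,3),np.uint8);o[:,:508]=a;o[:250,508:]=b;o[300:550,508:]=c;cv2.imwrite("pics/c2.png",o)
th=np.radians(103.75);y=np.array([np.cos(th),np.sin(th),0]);z=np.array([0,0,-1.])
rot=np.c_[np.cross(y,z),y,z]
step([496.6,309.6,120],rot)
E
```

```text
stand [467.61110011 -20.41623748   1.52606517] 
 [[-0.4, -0.3], [-0.2, -1.3], [0.9, -1.3], [-0.2, -1.0], [-2.3, -1.1], [-1.3, -0.6], [-0.5, -0.6]]
rack [ 4.82082350e+02 -2.38185232e+02  2.77503000e-01] 
 [[1.5, -0.5], [-1.0, -1.5], [-0.2, -1.0], [-0.6, -0.0], [-3.5, -0.5], [0.0, -1.5]]
t 0.1 pos [149.9 631.9 230.4] w 85.2 F [-0.2  0.1 -0.6] q [-1.38  0.47 -0.01  1.6   0.01  1.07 -0.06]
INC [-0.002, -0.0, -0.473] [-0.4117, -0.2335, 0.1109] deg 27 mm 486
```

View pics/c2.png

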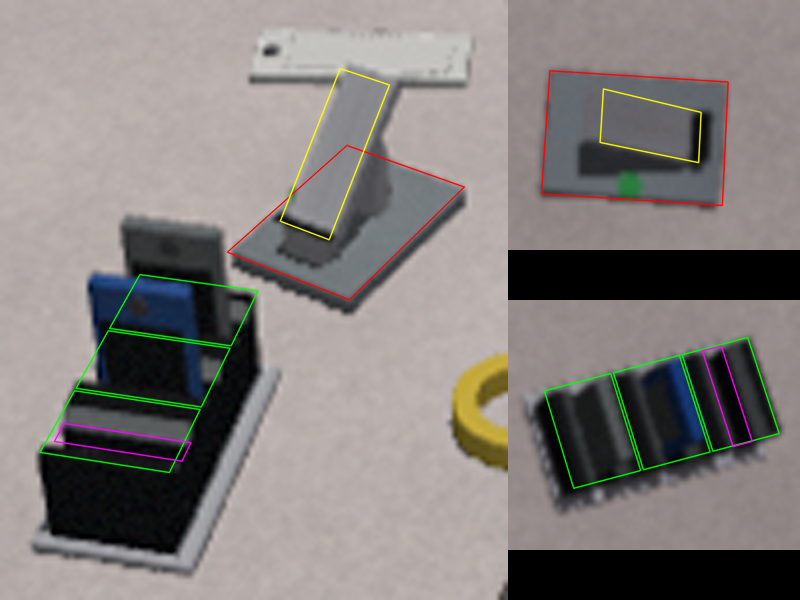

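Overlay: stand fit good to ~2-3 mm, with base outline at top crop (545-728, 70-205). The rack is a bit off in the scene view and I will refine it before insertion. Moving towards the handset.

Emit:
carry_out(
  increments=[0,0,0,-0.176,-0.1,0.048,1,0,0,0,-0.176,-0.1,0.048,1,0,0,0,-0.176,-0.1,0.048,1,0,0,0,-0.176,-0.1,0.048,1,0,0,0,-0.176,-0.1,0.048,1],
)

```text
clock: 0.52
tool_pos: [298.9, 492.4, 182.0]
tool_rot: [[-0.973, 0.23, -0.0], [0.23, 0.973, -0.002], [-0.0, -0.002, -1.0]]
ft_force: [1.4, -0.1, -0.3]
width: 85.3
```

Emit:
carry_out(
  increments=[0,0,0,-0.176,-0.1,0.048,1,0,0,0,-0.176,-0.1,0.048,1,0,0,0,-0.176,-0.1,0.048,1,0,0,0,-0.176,-0.1,0.048,1,0,0,0,-0.176,-0.1,0.048,1],
)

```text
clock: 0.93
tool_pos: [446.9, 353.8, 133.9]
tool_rot: [[-0.973, 0.23, -0.001], [0.23, 0.973, -0.002], [0.0, -0.002, -1.0]]
ft_force: [0.3, 0.5, 1.6]
width: 85.3
```

```bash
cat > t1.py <<'E'
from h import *
import sys
th=np.radians(103.75);y=np.array([np.cos(th),np.sin(th),0]);z=np.array([0,0,-1.])
step([496.6,309.6,float(sys.argv[1])],np.c_[np.cross(y,z),y,z])
E
python3 t1.py 110
```

```text
t 0.93 pos [446.9 353.8 133.9] w 85.3 F [0.3 0.5 1.6] q [-0.79  0.45  0.08  1.88 -0.05  0.81  0.65]
INC [-0.002, -0.001, -0.472] [-0.0586, -0.0315, 0.024] deg 27 mm 71
```

Emit:
carry_out(
  increments=[0,0,-0.472,-0.0586,-0.0315,0.024,1,0,0,-0.472,-0.0586,-0.0315,0.024,1,0,0,-0.472,-0.0586,-0.0315,0.024,1,0,0,-0.472,-0.0586,-0.0315,0.024,1,0,0,-0.472,-0.0586,-0.0315,0.024,1],
)

```text
clock: 1.35
tool_pos: [496.8, 308.6, 109.2]
tool_rot: [[-0.971, -0.238, -0.002], [-0.238, 0.971, -0.003], [0.003, -0.002, -1.0]]
ft_force: [0.3, 0.1, 0.1]
width: 85.8
```

```bash
python3 t1.py 12
```

```text
t 1.35 pos [496.8 308.6 109.2] w 85.8 F [0.3 0.1 0.1] q [-0.6   0.51 -0.02  1.86  0.02  0.78  1.18]
INC [-0.002, -0.003, 0.0] [-0.0004, 0.0013, 0.0972] deg 0 mm 97
```

Descend (clearance ~14 mm each side), then close.

Emit:
carry_out(
  increments=[0,0,0,0,0.001,0.025,1,0,0,0,0,0.001,0.05,1,0,0,0,0,0.001,0.07,1,0,0,0,0,0.001,0.085,1,0,0,0,0,0.001,0.097,1],
)

```text
clock: 1.77
tool_pos: [495.3, 309.2, 10.6]
tool_rot: [[-0.972, -0.236, -0.004], [-0.236, 0.972, -0.004], [0.005, -0.003, -1.0]]
ft_force: [0.4, -0.2, 0.2]
width: 85.2
```

Emit:
carry_out(
  increments=[0,0,0,0,0,0,0,0,0,0,0,0,0,0,0,0,0,0,0,0,0,0,0,0,0,0,0,0,0,0,0,0,0,0,0],
)

```text
clock: 2.18
tool_pos: [495.8, 309.7, 11.6]
tool_rot: [[-0.972, -0.236, -0.002], [-0.236, 0.972, -0.003], [0.003, -0.002, -1.0]]
ft_force: [-0.4, -0.3, -1.9]
width: 54.8
```

```bash
python3 - <<'E'
from h import *
im=manip.snapshot("scene")[:,:,::-1];print(manip.get_state()["tool_pos"],manip.get_state()["width"],manip.get_state()["ft_force"])
cv2.imwrite("pics/g1.png",crop(im,290,90,130,110,600,508))
E
```

```text
[495.67435444 309.53534042  11.39950892] 55.099999218018006 [-0.24062409 -0.27131344 -0.90960943]
```

View pics/g1.png

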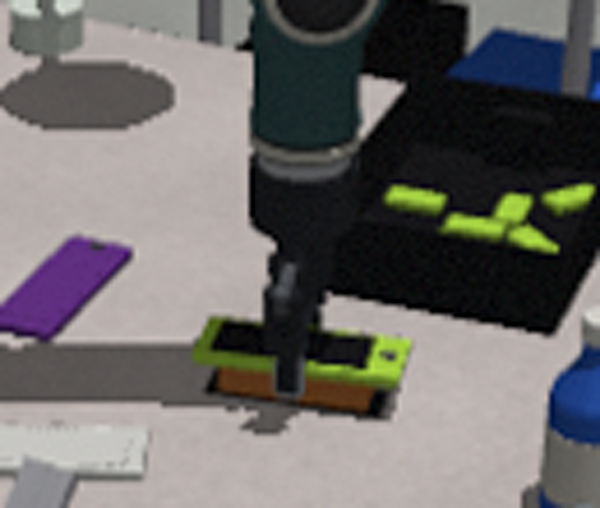

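Grip at 55 mm, pads mid-length (crop 290,370). Lift, then plan towards the stand.

Emit:
carry_out(
  increments=[0,0,0,0,0,-0.015,0,0,0,0,0,0,-0.05,0,0,0,0,0,0,-0.085,0,0,0,0,0,0,-0.12,0,0,0,0,0,0,-0.15,0],
)

```text
clock: 2.65
tool_pos: [496.3, 310.2, 164.1]
tool_rot: [[-0.972, -0.236, -0.001], [-0.236, 0.972, -0.002], [0.001, -0.002, -1.0]]
ft_force: [0.4, -0.1, -0.2]
width: 55.0
```

```bash
cat > t2.py <<'E'
from h import *
import sys
# args: normal gap mm, up-slope gap mm
g,u=map(float,sys.argv[1:3])
ps=[467.6,-20.4,1.526]
c,s=np.cos(ps[2]),np.sin(ps[2]);Z=np.array([0,0,1.]);sx=np.array([c,s,0]);sy=np.array([-s,c,0])
n=(Z-sx)/2**.5;e=(Z+sx)/2**.5
rot=np.c_[e,-sy,-n]
C=W(ps,(4.5,0,91.6))[0]+g*n+u*e
off=np.array([-0.9,0,-23.6])
step(C-rot@off,rot)
st=manip.get_state();h=st["tool_pos"]+st["tool_rot"]@off-W(ps,(4.5,0,91.6))[0]
print("target tcp",(C-rot@off).round(1),"handset rel: n,e,sy",(h@n).round(1),(h@e).round(1),(h@sy).round(1))
f=st["ft_force"];print("F n,e",(f@n).round(1),(f@e).round(1))
E
python3 t2.py 70 15
```

```text
t 2.65 pos [496.3 310.2 164.1] w 55.0 F [ 0.4 -0.1 -0.2] q [-0.6   0.44 -0.02  1.82  0.01  0.88  1.18]
INC [-0.725, 0.543, 1.745] [0.1106, -0.3308, 0.0292] deg 113 mm 350
target tcp [466.8 -37.4 135.7] handset rel: n,e,sy -163.5 299.4 -14.8
F n,e -0.1 -0.2
```

Emit:
carry_out(
  increments=[-0.145,0.109,0.349,0.012,-0.036,-0.012,0,-0.218,0.163,0.524,0.024,-0.072,-0.024,0,-0.218,0.163,0.524,0.036,-0.108,-0.036,0,-0.218,0.163,0.524,0.048,-0.144,-0.048,0,-0.218,0.163,0.524,0.06,-0.18,-0.06,0],
)

```text
clock: 3.07
tool_pos: [480.5, 119.0, 225.8]
tool_rot: [[-0.94, 0.304, -0.153], [0.268, 0.938, 0.218], [0.21, 0.164, -0.964]]
ft_force: [0.4, -0.6, -2.6]
width: 54.9
```

```bash
python3 t2.py 90 25
```

```text
t 3.07 pos [480.5 119.  225.8] w 54.9 F [ 0.4 -0.6 -2.6] q [-0.23  0.29  0.08  1.92 -0.3   1.08  1.29]
INC [-0.503, 0.38, 1.216] [-0.0452, -0.1689, 0.0329] deg 78 mm 178
target tcp [466.5 -44.5 156.9] handset rel: n,e,sy 18.8 202.8 -11.3
F n,e -1.4 -2.2
```

Emit:
carry_out(
  increments=[-0.1,0.076,0.243,-0.01,-0.03,0,0,-0.2,0.15,0.486,-0.02,-0.06,0,0,-0.2,0.15,0.486,-0.03,-0.09,0,0,-0.2,0.15,0.486,-0.03,-0.11,0,0,-0.2,0.15,0.486,-0.03,-0.11,0,0],
)

```text
clock: 3.48
tool_pos: [474.3, 1.0, 200.3]
tool_rot: [[-0.646, 0.745, -0.166], [0.624, 0.64, 0.449], [0.441, 0.186, -0.878]]
ft_force: [-0.8, 0.3, -2.0]
width: 55.3
```

```bash
python3 t2.py 90 25
```

```text
t 3.48 pos [474.3   1.  200.3] w 55.3 F [-0.8  0.3 -2. ] q [ 0.02  0.38  0.22  1.94 -0.53  1.19  1.28]
INC [-0.296, 0.233, 0.716] [-0.0425, -0.043, 0.0191] deg 46 mm 63
target tcp [466.5 -44.5 156.9] handset rel: n,e,sy 86.9 95.7 -10.7
F n,e -1.6 -1.2
```

Emit:
carry_out(
  increments=[-0.06,0.047,0.143,-0.0085,-0.009,0.004,0,-0.12,0.093,0.286,-0.017,-0.018,0.008,0,-0.18,0.14,0.43,-0.026,-0.026,0.012,0,-0.22,0.175,0.537,-0.034,-0.034,0.016,0,-0.296,0.233,0.716,-0.0425,-0.043,0.019,0],
)

```text
clock: 3.9
tool_pos: [467.0, -44.7, 156.8]
tool_rot: [[-0.139, 0.99, -0.035], [0.738, 0.127, 0.663], [0.66, 0.066, -0.748]]
ft_force: [0.6, 0.8, -1.1]
width: 54.7
```

```bash
python3 t2.py 40 15
```

```text
t 3.9 pos [467.  -44.7 156.8] w 54.7 F [ 0.6  0.8 -1.1] q [ 0.19  0.51  0.29  2.   -0.8   1.24  1.13]
INC [-0.07, 0.056, 0.171] [-0.0071, 0.0016, 0.0506] deg 11 mm 51
target tcp [467.8 -16.3 114.4] handset rel: n,e,sy 90.1 26.3 -2.1
F n,e -1.3 -0.2
```

Emit:
carry_out(
  increments=[-0.035,0.028,0.085,-0.0015,0,0.01,0,-0.07,0.056,0.171,-0.003,0,0.02,0,-0.07,0.056,0.171,-0.005,0.001,0.035,0,-0.07,0.056,0.171,-0.007,0.0016,0.045,0,-0.07,0.056,0.171,-0.0071,0.0016,0.0506,0],
)

```text
clock: 4.32
tool_pos: [467.6, -15.1, 113.7]
tool_rot: [[0.031, 0.999, 0.03], [0.706, -0.043, 0.706], [0.707, -0.001, -0.707]]
ft_force: [-0.5, -0.3, -1.5]
width: 55.1
```

```bash
python3 t2.py 6 8 && python3 - <<'E'
from h import *
s=manip.snapshot("scene")[:,:,::-1];t=manip.snapshot("top")[:,:,::-1]
o=np.zeros((480,800,3),np.uint8)
o[:,:400]=crop(s,250,120,100,120,400,480);o[:400,400:]=crop(t,290,160,90,90,400,400)
cv2.imwrite("pics/p1.png",o)
E
```

```text
t 4.32 pos [467.6 -15.1 113.7] w 55.1 F [-0.5 -0.3 -1.5] q [ 0.2   0.58  0.26  2.07 -0.96  1.16  1.11]
INC [-0.002, 0.0, 0.001] [-0.0073, 0.0003, 0.0327] deg 0 mm 34
target tcp [468.6   2.8  85.4] handset rel: n,e,sy 38.7 15.3 0.2
F n,e -0.9 -1.3
```

View pics/p1.png

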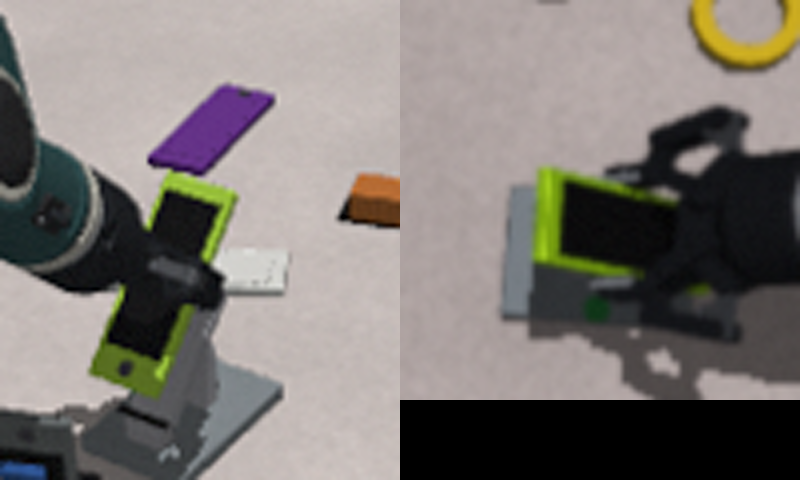

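The handset hovers aligned over the bar, display up, with its lower end at crop (125,370) above the toe. Closing the gap.

Emit:
carry_out(
  increments=[0,0,0,-0.002,0,0.008,0,0,0,0,-0.004,0,0.016,0,0,0,0,-0.006,0,0.023,0,0,0,0,-0.007,0,0.029,0,0,0,0,-0.0073,0,0.0327,0],
)

```text
clock: 4.83
tool_pos: [468.1, 3.6, 85.2]
tool_rot: [[0.031, 0.999, 0.029], [0.706, -0.042, 0.707], [0.708, -0.001, -0.707]]
ft_force: [-1.0, 0.6, -2.5]
width: 55.1
```

Emit:
carry_out(
  increments=[0,0,0,0,0,0.001,0,0,0,0,0,0,0.002,0,0,0,0,0,0,0.003,0],
)

```text
clock: 5.08
tool_pos: [468.3, 5.6, 83.0]
tool_rot: [[0.031, 0.999, 0.029], [0.706, -0.042, 0.707], [0.707, -0.001, -0.707]]
ft_force: [-0.2, -0.1, -2.3]
width: 54.9
```

```bash
python3 t2.py 0 6
```

```text
t 5.08 pos [468.3   5.6  83. ] w 54.9 F [-0.2 -0.1 -2.3] q [ 0.18  0.63  0.23  2.09 -1.02  1.1   1.15]
INC [-0.003, -0.0, 0.001] [-0.0023, 0.0005, 0.0023] deg 0 mm 3
target tcp [468.8   5.6  79.8] handset rel: n,e,sy 2.3 8.3 0.4
F n,e -1.6 -1.7
```

Emit:
carry_out(
  increments=[0,0,0,0,0,0.001,0,0,0,0,0,0,0.002,0,0,0,0,0,0,0.003,0],
)

```text
clock: 5.33
tool_pos: [468.6, 7.6, 81.0]
tool_rot: [[0.03, 0.999, 0.029], [0.706, -0.042, 0.707], [0.707, -0.001, -0.707]]
ft_force: [0.7, 0.2, -2.0]
width: 55.0
```

```bash
python3 t2.py 0 6
```

```text
t 5.33 pos [468.6   7.6  81. ] w 55.0 F [ 0.7  0.2 -2. ] q [ 0.18  0.63  0.23  2.09 -1.02  1.1   1.15]
INC [-0.002, -0.0, 0.001] [-0.0023, 0.0003, -0.0005] deg 0 mm 2
target tcp [468.8   5.6  79.8] handset rel: n,e,sy -0.5 8.2 0.2
F n,e -1.6 -1.2
```

Emit:
carry_out(
  increments=[0,0,0,0,0,0.0015,0,0,0,0,0,0,0.0015,0],
)

```text
clock: 5.5
tool_pos: [468.5, 8.9, 79.9]
tool_rot: [[0.03, 0.999, 0.029], [0.706, -0.042, 0.707], [0.707, -0.001, -0.707]]
ft_force: [0.9, 0.5, -2.0]
width: 54.9
```

Emit:
carry_out(
  increments=[0,0,0,0,0,0.0015,0,0,0,0,0,0,0.0015,0],
)

```text
clock: 5.67
tool_pos: [468.7, 9.5, 79.1]
tool_rot: [[0.03, 0.999, 0.03], [0.706, -0.043, 0.707], [0.707, -0.0, -0.707]]
ft_force: [-0.8, -3.3, 1.8]
width: 54.9
```

```bash
python3 t2.py 0 6
```

```text
t 5.67 pos [468.7   9.5  79.1] w 54.9 F [-0.8 -3.3  1.8] q [ 0.18  0.63  0.23  2.09 -1.03  1.09  1.16]
INC [-0.002, -0.0, 0.001] [-0.0022, 0.0002, -0.0032] deg 0 mm 4
target tcp [468.8   5.6  79.8] handset rel: n,e,sy -3.2 8.2 0.2
F n,e 3.7 -1.0
```

Contact with the bar at +5 N. Back off 0.5 mm and slide down to the ledge.

Emit:
carry_out(
  increments=[0,0,0,-0.001,0,-0.0005,0,0,0,0,-0.002,0,-0.0005,0,0,0,0,-0.003,0,-0.0005,0,0,0,0,-0.004,0,-0.0005,0],
)

```text
clock: 6.0
tool_pos: [468.6, 7.1, 77.0]
tool_rot: [[0.03, 0.999, 0.029], [0.705, -0.042, 0.708], [0.709, -0.001, -0.705]]
ft_force: [0.2, 3.7, 2.9]
width: 54.8
```

Emit:
carry_out(
  increments=[0,0,0,-0.001,0,0,0,0,0,0,-0.0015,0,0,0],
)

```text
clock: 6.17
tool_pos: [468.6, 7.2, 77.0]
tool_rot: [[0.03, 0.999, 0.029], [0.702, -0.041, 0.711], [0.711, -0.001, -0.703]]
ft_force: [-1.8, 1.0, 7.5]
width: 54.9
```

Emit:
carry_out(
  increments=[0,0,0,-0.001,0,0,0,0,0,0,-0.0015,0,0,0],
)

```text
clock: 6.33
tool_pos: [468.6, 7.3, 77.1]
tool_rot: [[0.029, 0.999, 0.029], [0.7, -0.041, 0.713], [0.714, -0.001, -0.7]]
ft_force: [-1.2, 1.5, 8.2]
width: 54.8
```

```bash
python3 t2.py 0 0
```

```text
t 6.33 pos [468.6   7.3  77.1] w 54.8 F [-1.2  1.5  8.2] q [ 0.19  0.64  0.23  2.09 -1.03  1.1   1.17]
INC [-0.003, -0.01, 0.002] [-0.0052, 0.0002, -0.0031] deg 1 mm 6
target tcp [468.6   1.4  75.5] handset rel: n,e,sy -3.1 5.0 0.2
F n,e 4.7 6.8
```

Seated: ledge contact 6.8 N, face 4.7 N. Release, then retreat along the normal.

Emit:
carry_out(
  increments=[0,0,0,0.001,0,0,0,0,0,0,0.001,0,0,0.9,0,0,0,0.001,0,0,0.9,0,0,0,0.001,0,0,0.9,0,0,0,0.001,0,0,0.9],
)

```text
clock: 6.75
tool_pos: [468.6, 7.9, 77.6]
tool_rot: [[0.029, 0.999, 0.028], [0.7, -0.041, 0.713], [0.714, -0.001, -0.7]]
ft_force: [0.7, 0.4, -0.8]
width: 76.9
```

Emit:
carry_out(
  increments=[0,0,0,0,0,-0.015,1,0,0,0,0,0,-0.045,1,0,0,0,0,0,-0.08,1,0,0,0,0,0,-0.12,1,0,0,0,0,0,-0.15,1],
)

```text
clock: 7.17
tool_pos: [464.2, -102.6, 185.2]
tool_rot: [[0.03, 0.999, 0.031], [0.701, -0.043, 0.711], [0.712, 0.0, -0.702]]
ft_force: [0.2, -0.7, 0.4]
width: 85.0
```

```bash
python3 - <<'E'
from h import *
s=manip.snapshot("scene")[:,:,::-1];t=manip.snapshot("top")[:,:,::-1]
cv2.imwrite("pics/s2.png",s);cv2.imwrite("pics/t2.png",t)
o=np.zeros((600,800,3),np.uint8)
o[:,:400]=crop(s,220,130,120,180,400,600);o[:300,400:]=crop(t,290,170,100,75,400,300);o[300:,400:]=crop(t,360,170,100,75,400,300)
cv2.imwrite("pics/p2.png",o);st=manip.get_state();print(st["clock"],st["tool_pos"],st["tool_rot"].round(3).tolist(),st["q"].round(2),st["width"])
E
```

```text
7.2667 [ 465.86991805 -105.32085742  186.08396074] [[0.029, 0.999, 0.038], [0.704, -0.047, 0.709], [0.71, 0.006, -0.705]] [ 0.29  0.51  0.35  1.95 -0.82  1.36  1.05] 85.52765398578276
```

View pics/p2.png

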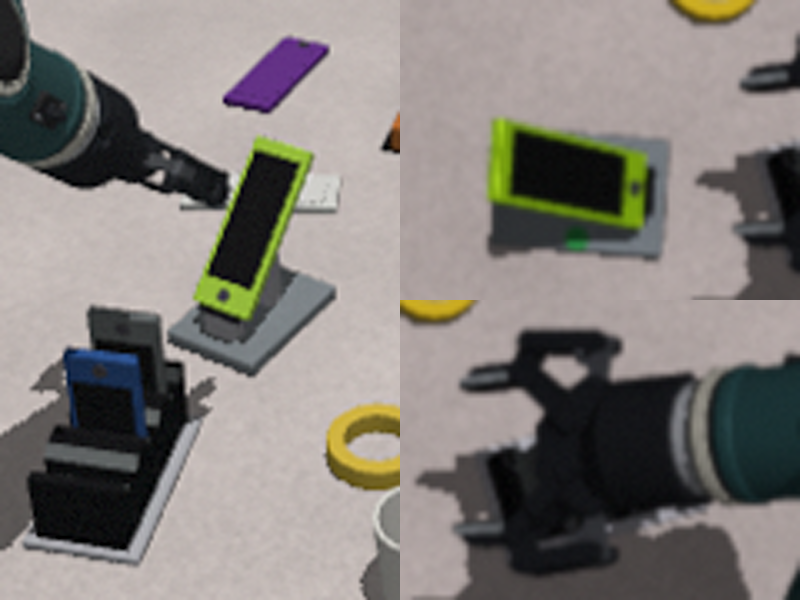

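The handset rests on the bar, display up, lower end on the ledge (scene crop 255,230; top crop 570,175), with the fingers clear. Plan the re-grasp from above along the slope, after recording the rest period.

```bash
cat > t3.py <<'E'
from h import *
import sys
# args: TCP distance beyond upper end (negative = inside), lift in z, y shift
d,l=map(float,sys.argv[1:3])
yw=1.526;c,s=np.cos(yw),np.sin(yw);Z=np.array([0,0,1.]);sx=np.array([c,s,0])
n=(Z-sx)/2**.5;e=(Z+sx)/2**.5
rot=np.c_[np.cross(n,-e),n,-e]
C=np.array([467.9,-10.1,93.0])
step(C+e*(75+d)+Z*l,rot)
E
python3 t3.py 60 100
```

```text
t 7.27 pos [ 465.9 -105.3  186.1] w 85.5 F [ 0.3 -0.7  0. ] q [ 0.29  0.51  0.35  1.95 -0.82  1.36  1.05]
INC [-1.206, -1.216, 1.205] [0.207, -0.0021, 0.0631] deg 120 mm 216
```

Emit:
carry_out(
  increments=[-0.06,-0.06,0.06,0.02,0,-0.02,1,-0.12,-0.12,0.12,0.045,0,-0.04,1,-0.18,-0.18,0.18,0.07,0,-0.06,1,-0.24,-0.24,0.24,0.09,0,-0.06,1,-0.3,-0.3,0.3,0.11,0,-0.06,1],
)

```text
clock: 7.68
tool_pos: [466.6, -71.9, 307.1]
tool_rot: [[0.366, 0.891, 0.269], [0.797, -0.449, 0.403], [0.48, 0.067, -0.875]]
ft_force: [0.1, 0.4, -0.8]
width: 85.6
```

```bash
python3 t3.py 60 100
```

```text
t 7.68 pos [466.6 -71.9 307.1] w 85.6 F [ 0.1  0.4 -0.8] q [ 0.01  0.03  0.4   2.09 -0.61  1.02  0.29]
INC [-0.908, -0.918, 0.902] [0.1184, -0.0669, 0.0811] deg 90 mm 158
```

Emit:
carry_out(
  increments=[-0.06,-0.06,0.06,0.01,-0.006,0,1,-0.12,-0.12,0.12,0.02,-0.012,0,1,-0.18,-0.18,0.18,0.03,-0.02,0,1,-0.25,-0.25,0.25,0.04,-0.026,0.01,1,-0.32,-0.32,0.32,0.05,-0.03,0.02,1],
)

```text
clock: 8.1
tool_pos: [460.4, -20.8, 313.2]
tool_rot: [[0.627, 0.707, 0.328], [0.723, -0.684, 0.093], [0.29, 0.179, -0.94]]
ft_force: [-0.3, -0.4, 0.1]
width: 85.4
```

```bash
python3 t3.py 60 100
```

```text
t 8.1 pos [460.4 -20.8 313.2] w 85.4 F [-0.3 -0.4  0.1] q [-0.09 -0.13  0.12  2.17 -0.13  0.77 -0.63]
INC [-0.685, -0.674, 0.677] [0.077, -0.0687, 0.037] deg 67 mm 110
```

Emit:
carry_out(
  increments=[-0.06,-0.06,0.06,0.01,-0.009,0.005,1,-0.13,-0.13,0.13,0.02,-0.018,0.01,1,-0.2,-0.2,0.2,0.03,-0.027,0.015,1,-0.27,-0.27,0.27,0.04,-0.036,0.02,1,-0.34,-0.34,0.34,0.05,-0.045,0.024,1],
)

```text
clock: 8.52
tool_pos: [465.2, 38.5, 297.9]
tool_rot: [[0.819, 0.497, 0.285], [0.558, -0.807, -0.194], [0.134, 0.318, -0.939]]
ft_force: [-0.2, -0.4, -0.2]
width: 85.4
```

```bash
python3 t3.py 60 100
```

```text
t 8.52 pos [465.2  38.5 297.9] w 85.4 F [-0.2 -0.4 -0.2] q [-0.15 -0.03 -0.19  2.12  0.36  0.87 -1.55]
INC [-0.485, -0.453, 0.481] [0.0306, -0.0373, 0.0018] deg 47 mm 48
```

Emit:
carry_out(
  increments=[-0.07,-0.065,0.07,0.006,-0.007,0,1,-0.14,-0.13,0.14,0.012,-0.014,0,1,-0.21,-0.2,0.21,0.018,-0.021,0,1,-0.28,-0.26,0.28,0.024,-0.028,0,1,-0.35,-0.32,0.35,0.031,-0.037,0.002,1],
)

```text
clock: 8.93
tool_pos: [472.6, 85.7, 289.3]
tool_rot: [[0.989, 0.105, 0.1], [0.144, -0.791, -0.595], [0.017, 0.603, -0.798]]
ft_force: [0.6, -0.3, 0.4]
width: 85.0
```

```bash
python3 t3.py 60 60
```

```text
t 8.93 pos [472.6  85.7 289.3] w 85.0 F [ 0.6 -0.3  0.4] q [-0.37  0.27 -0.29  1.91  0.65  1.37 -2.36]
INC [-0.139, -0.137, 0.132] [-0.0011, -0.0243, 0.0328] deg 14 mm 41
```

Emit:
carry_out(
  increments=[-0.035,-0.034,0.033,0,-0.006,0.008,1,-0.07,-0.068,0.066,0,-0.012,0.016,1,-0.105,-0.1,0.1,0,-0.018,0.024,1,-0.139,-0.137,0.132,-0.001,-0.024,0.033,1,-0.139,-0.137,0.132,-0.001,-0.024,0.033,1],
)

```text
clock: 9.35
tool_pos: [471.7, 84.8, 245.5]
tool_rot: [[0.999, -0.028, -0.036], [-0.045, -0.704, -0.709], [-0.005, 0.71, -0.705]]
ft_force: [-0.6, 0.2, -0.7]
width: 85.7
```

```bash
python3 t3.py 25 0
```

```text
t 9.35 pos [471.7  84.8 245.5] w 85.7 F [-0.6  0.2 -0.7] q [-0.43  0.45 -0.24  1.85  0.66  1.49 -2.57]
INC [0.003, 0.004, 0.003] [0.0009, -0.041, 0.0749] deg 0 mm 85
```

Emit:
carry_out(
  increments=[0,0,0,0,-0.013,0.018,1,0,0,0,0.001,-0.026,0.036,1,0,0,0,0.001,-0.041,0.055,1,0,0,0,0.001,-0.041,0.068,1,0,0,0,0.001,-0.041,0.075,1],
)

```text
clock: 9.77
tool_pos: [470.4, 58.7, 163.2]
tool_rot: [[0.999, -0.027, -0.037], [-0.045, -0.703, -0.71], [-0.007, 0.711, -0.703]]
ft_force: [0.4, -0.6, -1.0]
width: 85.3
```

```bash
python3 t3.py -30 0 && python3 - <<'E'
from h import *
s=manip.snapshot("scene")[:,:,::-1];t=manip.snapshot("top")[:,:,::-1]
o=np.zeros((400,800,3),np.uint8)
o[:,:400]=crop(s,250,110,100,100,400,400);o[:,400:]=crop(t,270,160,90,90,400,400)
cv2.imwrite("pics/p3.png",o)
E
```

```text
t 9.77 pos [470.4  58.7 163.2] w 85.3 F [ 0.4 -0.6 -1. ] q [-0.42  0.55 -0.22  1.93  0.72  1.34 -2.66]
INC [0.005, 0.005, 0.005] [0.0008, -0.0012, 0.0533] deg 0 mm 53
```

View pics/p3.png

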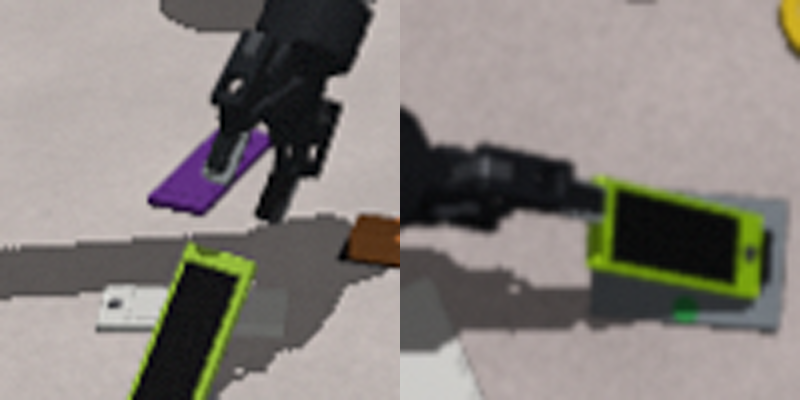

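```bash
python3 - <<'E'
from h import *
yw=1.526;c,s=np.cos(yw),np.sin(yw);Z=np.array([0,0,1.]);sx=np.array([c,s,0]);sy=np.array([-s,c,0])
n=(Z-sx)/2**.5;e=(Z+sx)/2**.5;C=np.array([467.9,-10.1,93.0])
st=manip.get_state();A=st["tool_rot"];p=st["tool_pos"]
cr=lambda P:((proj("top",P)-[270,160])*4.444+[400,0]).round(0).tolist()
cs=lambda P:((proj("scene",P)-[250,110])*4).round(0).tolist()
pts=[C+5*n+a*75*e+b*28*sy for a,b in((1,1),(1,-1),(-1,-1),(-1,1))]
print("handset corners top",[cr(q) for q in pts]);print("scene",[cs(q) for q in pts])
for sg in(1,-1):
  for w in(-11,11): print("pad tip",sg,w,cr(p-13*A[:,2]+sg*45*A[:,1]+w*A[:,0]),cs(p-13*A[:,2]+sg*45*A[:,1]+w*A[:,0]))
# measure handset: lime+display mask in both full pics t2,s2 -> fit x,y shift
t=cv2.imread("pics/t2.png");m=cv2.inRange(cv2.cvtColor(t,cv2.COLOR_BGR2HSV),(30,120,60),(45,255,255));m[:,:290]=0;m[:,380:]=0
k=max(cv2.findContours(m,0,2)[0],key=cv2.contourArea);h=cv2.convexHull(k)
print("hull crop",[((q[0]-[270,160]+.5)*4.444+[400,0]).round().tolist() for q in cv2.approxPolyDP(h,1.2,True)])
s=cv2.imread("pics/s2.png");m=cv2.inRange(cv2.cvtColor(s,cv2.COLOR_BGR2HSV),(30,120,60),(45,255,255));m[:,:270]=0;m[:,322:]=0;m[:165]=0
k=max(cv2.findContours(m,0,2)[0],key=cv2.contourArea);h=cv2.convexHull(k)
print("scene hull crop",[((q[0]-[250,110]+.5)*4).round().tolist() for q in cv2.approxPolyDP(h,1.2,True)])
E
```

```text
handset corners top [[[594.0, 264.0]], [[600.0, 171.0]], [[763.0, 212.0]], [[759.0, 296.0]]]
scene [[[185.0, 239.0]], [[252.0, 259.0]], [[173.0, 461.0]], [[107.0, 436.0]]]
pad tip 1 -11 [[599.0, 220.0]] [[200.0, 177.0]]
pad tip 1 11 [[602.0, 182.0]] [[227.0, 185.0]]
pad tip -1 -11 [[496.0, 231.0]] [[251.0, 217.0]]
pad tip -1 11 [[499.0, 195.0]] [[277.0, 225.0]]
hull crop [[593.0, 180.0], [758.0, 216.0], [758.0, 296.0], [722.0, 296.0], [593.0, 269.0]]
scene hull crop [[194.0, 246.0], [254.0, 266.0], [182.0, 462.0], [166.0, 462.0], [126.0, 446.0], [114.0, 434.0], [186.0, 250.0]]
```

Predictions match the picture within about 1 px, so the gripper is lined up (fingers straddling the end at crop 600,228). Advance and grip.

Emit:
carry_out(
  increments=[0,0,0,0,-0.001,0.015,1,0,0,0,0.001,-0.001,0.028,1,0,0,0,0.001,-0.001,0.04,1,0,0,0,0.001,-0.001,0.048,1,0,0,0,0.001,-0.001,0.053,1],
)

```text
clock: 10.28
tool_pos: [469.8, 20.7, 125.8]
tool_rot: [[0.999, -0.03, -0.038], [-0.048, -0.703, -0.71], [-0.006, 0.711, -0.703]]
ft_force: [0.1, -0.3, -0.2]
width: 85.2
```

Emit:
carry_out(
  increments=[0,0,0,0,0,0,0.3,0,0,0,0,0,0,0.3,0,0,0,0,0,0,0.3,0,0,0,0,0,0,0.3,0,0,0,0,0,0,0.3],
)

```text
clock: 10.7
tool_pos: [470.1, 21.3, 126.0]
tool_rot: [[0.999, -0.03, -0.037], [-0.047, -0.703, -0.71], [-0.005, 0.71, -0.704]]
ft_force: [-0.5, 0.1, -1.7]
width: 26.5
```

```bash
python3 t3.py -30 0
```

```text
t 10.7 pos [470.1  21.3 126. ] w 26.5 F [-0.5  0.1 -1.7] q [-0.38  0.59 -0.19  1.99  0.77  1.25 -2.69]
INC [0.005, 0.005, 0.002] [-0.0007, -0.0011, 0.0006] deg 0 mm 1
```

Released rest has lasted about 4 s. Close fully.

Emit:
carry_out(
  increments=[0,0,0,0,-0.001,0,0.15,0,0,0,0,-0.001,0,0,0,0,0,0,-0.001,0,0,0,0,0,0,-0.001,0,0,0,0,0,0,-0.001,0,0],
)

```text
clock: 11.12
tool_pos: [470.3, 22.4, 125.6]
tool_rot: [[0.999, -0.03, -0.036], [-0.047, -0.703, -0.709], [-0.004, 0.71, -0.704]]
ft_force: [-0.1, 2.2, 3.7]
width: 8.7
```

Emit:
carry_out(
  increments=[0,0,0,0,0,0,0,0,0,0,0,0,0,0],
)

```text
clock: 11.28
tool_pos: [470.3, 22.4, 125.6]
tool_rot: [[0.999, -0.03, -0.036], [-0.047, -0.703, -0.709], [-0.004, 0.71, -0.704]]
ft_force: [0.9, 1.7, 0.9]
width: 9.0
```

```bash
python3 t3.py -30 0
```

```text
t 11.28 pos [470.3  22.4 125.6] w 9.0 F [0.9 1.7 0.9] q [-0.38  0.59 -0.19  1.98  0.77  1.25 -2.69]
INC [0.004, 0.004, 0.002] [-0.001, 0.0, 0.0011] deg 0 mm 1
```

Emit:
carry_out(
  increments=[0,0,0,0,0.005,-0.002,0,0,0,0,0,0.016,-0.005,0,0,0,0,0,0.03,-0.015,0,0,0,0,0,0.05,-0.03,0,0,0,0,0,0.07,-0.045,0],
)

```text
clock: 11.7
tool_pos: [469.2, 4.0, 207.9]
tool_rot: [[0.999, -0.029, -0.038], [-0.047, -0.703, -0.71], [-0.006, 0.711, -0.704]]
ft_force: [-0.1, 0.3, -1.0]
width: 9.1
```

```bash
python3 - <<'E'
from h import *
s=cv2.imread("pics/s2.png");t=cv2.imread("pics/top0.png")
o=np.zeros((600,800,3),np.uint8)
g=lambda i:np.uint8(255*(i/255.)**.6)
o[:,:450]=g(crop(s,225,220,60,80,450,600));o[:250,450:]=g(crop(t,375,188,70,50,350,250))
cv2.imwrite("pics/r1.png",o);st=manip.get_state();print(st["tool_pos"],st["width"],st["q"].round(2))
E
```

```text
[469.16376314   4.00606974 207.88364189] 9.132800517872306 [-0.34  0.44 -0.2   1.97  0.73  1.35 -2.56]
```

View pics/r1.png

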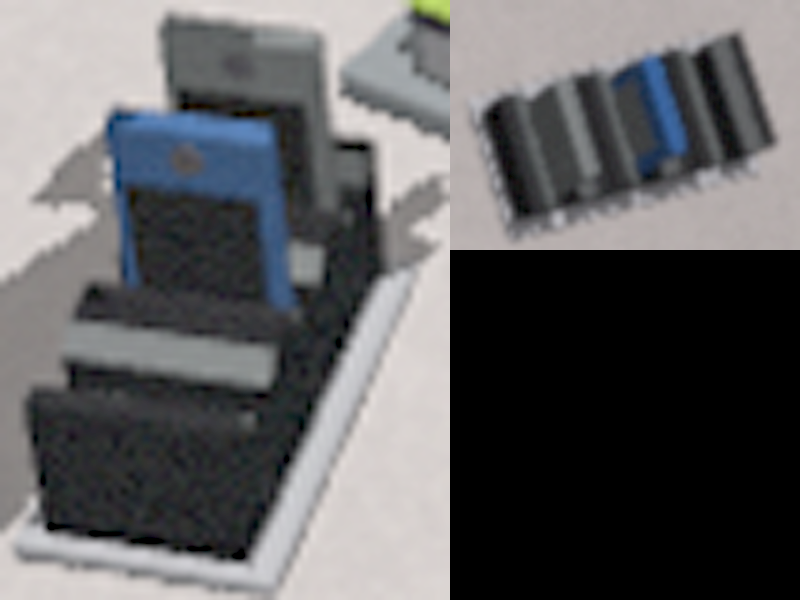

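```bash
python3 - <<'E'
from h import *
S=lambda x,y,L:("scene",np.array([225+x/7.5-.5,220+y/7.5-.5]),L)
T=lambda x,y,L:("top",np.array([375+(x-450)/5-.5,188+y/5-.5]),L)
sc=[S(68,322,(-35,15,66)),S(280,345,(35,15,66)),S(275,388,(35,7,58)),S(65,362,(-35,7,58)),S(30,392,(-35,-24,66)),S(45,527,(-35,-24,8)),S(248,558,(35,-24,8))]
tp=[T(740,32,(35,-24,66)),T(775,140,(-35,-24,66)),T(485,100,(35,124,66)),T(515,215,(-35,124,66))]
for nm,o in(("scene",sc),("top",tp),("both",sc+tp)):
    p,r=fit(o,[470,-285,.25]);print(nm,p.round(3),r.tolist())
# stand yaw/pos check via same: handset actual
E
```

```text
scene [ 4.95610e+02 -2.87014e+02  2.80000e-01] [[0.5, -0.7], [-0.4, 0.3], [-0.6, -0.7], [0.0, -1.4], [-0.6, 0.9], [0.4, 0.4], [0.7, 0.7]]
top [ 4.95013e+02 -2.83366e+02  2.90000e-01] [[-1.7, -0.2], [-0.9, 1.1], [0.8, -0.4], [2.0, -0.1]]
both [ 4.95111e+02 -2.86031e+02  2.87000e-01] [[0.5, -0.9], [-0.4, -0.1], [-0.5, -1.1], [0.1, -1.6], [-0.5, 0.6], [0.6, 0.2], [0.8, 0.3], [-0.7, -0.2], [0.0, 1.2], [1.7, -0.6], [2.9, -0.2]]
```

```bash
cat > t4.py <<'E'
from h import *
import sys
z=float(sys.argv[1]);dx,dy=(list(map(float,sys.argv[2:4]))+[0,0])[:2]
yw=.285;c,s=np.cos(yw),np.sin(yw)
rot=np.c_[[c,s,0],[s,-c,0],[0,0,-1.]]
P=np.array([495.2,-285.5,0])+np.array([c,s,0])*(0.75+dx)+np.array([-s,c,0])*dy
step([P[0],P[1],z],rot)
E
python3 t4.py 285
```

```text
t 11.7 pos [469.2   4.  207.9] w 9.1 F [-0.1  0.3 -1. ] q [-0.34  0.44 -0.2   1.97  0.73  1.35 -2.56]
INC [0.782, 0.137, -0.312] [0.0399, 0.2574, 0.15] deg 49 mm 301
```

Emit:
carry_out(
  increments=[0,0,0,0,0.02,-0.02,0,0.08,0.014,-0.03,0,0.05,-0.035,0,0.16,0.027,-0.06,0,0.08,-0.035,0,0.24,0.04,-0.09,0.01,0.11,-0.035,0,0.32,0.055,-0.125,0.015,0.13,-0.025,0],
)

```text
clock: 12.12
tool_pos: [482.4, -71.4, 322.1]
tool_rot: [[0.996, 0.092, 0.015], [0.089, -0.889, -0.448], [-0.028, 0.448, -0.894]]
ft_force: [0.2, 0.0, -1.6]
width: 8.7
```

```bash
python3 t4.py 285
```

```text
t 12.12 pos [482.4 -71.4 322.1] w 8.7 F [ 0.2  0.  -1.6] q [-0.06  0.13 -0.17  1.92  0.51  1.23 -1.91]
INC [0.46, 0.073, -0.186] [-0.0045, 0.1749, 0.1292] deg 29 mm 218
```

Emit:
carry_out(
  increments=[0.09,0.015,-0.037,0,0.032,0.02,0,0.18,0.03,-0.074,0,0.064,0.04,0,0.27,0.045,-0.11,-0.002,0.096,0.065,0,0.37,0.06,-0.15,-0.004,0.125,0.09,0,0.46,0.073,-0.186,-0.0045,0.155,0.114,0],
)

```text
clock: 12.53
tool_pos: [490.4, -223.3, 298.7]
tool_rot: [[0.965, 0.261, 0.002], [0.26, -0.964, -0.052], [-0.011, 0.051, -0.999]]
ft_force: [0.1, 0.3, -1.0]
width: 9.0
```

```bash
python3 t4.py 275
```

```text
t 12.53 pos [ 490.4 -223.3  298.7] w 9.0 F [ 0.1  0.3 -1. ] q [ 0.34  0.2   0.    1.82  0.05  1.1  -0.99]
INC [0.051, 0.012, -0.021] [-0.0105, 0.06, 0.0269] deg 3 mm 67
```

Emit:
carry_out(
  increments=[0.025,0.006,-0.01,-0.004,0.02,0,0,0.051,0.012,-0.021,-0.008,0.04,0,0,0.051,0.012,-0.021,-0.0105,0.06,0.01,0,0.051,0.012,-0.021,-0.0105,0.06,0.027,0,0.051,0.012,-0.021,-0.0105,0.06,0.027,0],
)

```text
clock: 12.95
tool_pos: [492.7, -286.7, 272.0]
tool_rot: [[0.961, 0.278, -0.006], [0.278, -0.961, 0.002], [-0.005, -0.004, -1.0]]
ft_force: [-0.8, 1.0, -2.1]
width: 9.2
```

```bash
python3 t4.py 205
```

```text
t 12.95 pos [ 492.7 -286.7  272. ] w 9.2 F [-0.8  1.  -2.1] q [ 0.44  0.3   0.04  1.76 -0.01  1.1  -0.81]
INC [-0.004, 0.005, -0.004] [0.0038, -0.0001, 0.067] deg 0 mm 67
```

Emit:
carry_out(
  increments=[-0.004,0.005,-0.004,0.002,0,0.015,0,-0.004,0.005,-0.004,0.0038,0,0.03,0,-0.004,0.005,-0.004,0.0038,0,0.045,0,-0.004,0.005,-0.004,0.0038,0,0.058,0,-0.004,0.005,-0.004,0.0038,0,0.067,0],
)

```text
clock: 13.37
tool_pos: [495.0, -284.3, 204.4]
tool_rot: [[0.959, 0.283, -0.002], [0.283, -0.959, 0.001], [-0.001, -0.002, -1.0]]
ft_force: [0.0, 0.8, -1.8]
width: 9.1
```

```bash
python3 t4.py 188; python3 - <<'E'
from h import *
s=manip.snapshot("scene")[:,:,::-1];t=manip.snapshot("top")[:,:,::-1]
g=lambda i:np.uint8(255*(i/255.)**.6)
o=np.zeros((600,800,3),np.uint8)
a=crop(s,215,185,75,112,400,600)
st=manip.get_state();A=st["tool_rot"];p=st["tool_pos"]
C=p+46*A[:,2]-.75*A[:,0]
o[:,:400]=g(a);o[:400,400:]=g(crop(t,370,170,80,80,400,400))
print("pred handset bottom corners scene crop",[(((proj("scene",C+75*A[:,2]+sx*28*A[:,0]+5*A[:,1])[0]-[215,185])+.5)*5.345).round().tolist() for sx in(-1,1)])
cv2.imwrite("pics/i1.png",o)
E
```

```text
t 13.37 pos [ 495.  -284.3  204.4] w 9.1 F [ 0.   0.8 -1.8] q [ 0.44  0.36  0.03  1.83 -0.01  0.95 -0.81]
INC [-0.002, 0.001, 0.002] [0.0006, 0.0013, 0.0164] deg 0 mm 16
pred handset bottom corners scene crop [[98.0, 411.0], [218.0, 429.0]]
```

View pics/i1.png

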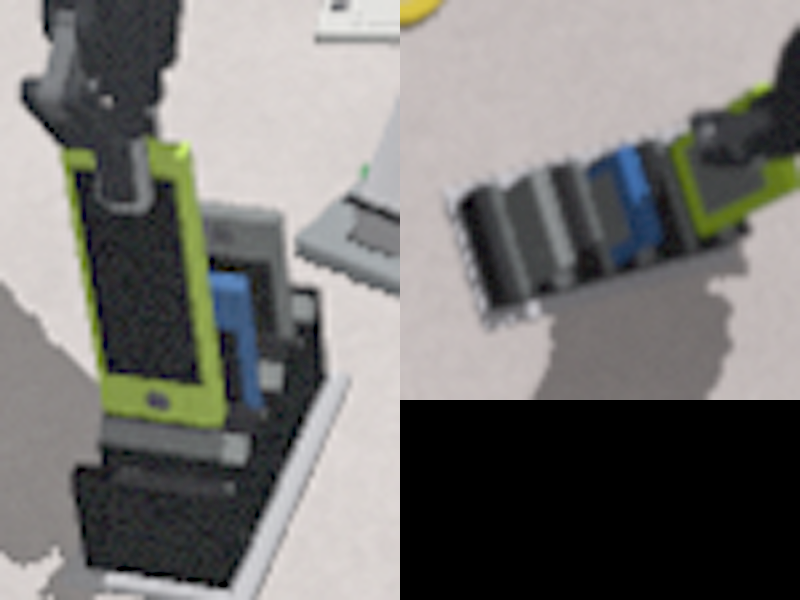

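The handset hangs upright over the empty slot (bottom edge at crop (105,412)-(225,428)), a few mm off the prediction in slot x and fine across. Insert slowly, watching force.

Emit:
carry_out(
  increments=[-0.002,0.001,0.002,-0.001,0.001,0.006,0,-0.002,0.001,0.002,-0.002,0.0013,0.012,0,-0.002,0.001,0.002,-0.002,0.0013,0.018,0,-0.002,0.001,0.002,-0.002,0.0013,0.02,0],
)

```text
clock: 13.8
tool_pos: [492.9, -286.2, 183.5]
tool_rot: [[0.96, 0.28, -0.002], [0.28, -0.96, -0.0], [-0.002, -0.0, -1.0]]
ft_force: [-0.6, -0.6, 3.2]
width: 9.2
```

Emit:
carry_out(
  increments=[0,0,0,0,0,0.003,0,0,0,0,0,0,0.006,0],
)

```text
clock: 13.97
tool_pos: [494.5, -288.0, 179.5]
tool_rot: [[0.96, 0.28, 0.002], [0.28, -0.96, -0.003], [0.001, 0.004, -1.0]]
ft_force: [0.8, -1.3, -0.0]
width: 8.8
```

Emit:
carry_out(
  increments=[0,0,0,0,0,0.002,0,0,0,0,0,0,0.004,0],
)

```text
clock: 14.13
tool_pos: [494.8, -288.2, 175.7]
tool_rot: [[0.96, 0.28, 0.003], [0.28, -0.96, -0.004], [0.002, 0.004, -1.0]]
ft_force: [0.3, -0.4, -1.3]
width: 8.8
```

```bash
python3 t4.py 160
```

```text
t 14.13 pos [ 494.8 -288.2  175.7] w 8.8 F [ 0.3 -0.4 -1.3] q [ 0.44  0.4   0.03  1.85 -0.01  0.89 -0.81]
INC [0.004, -0.002, -0.001] [0.0018, -0.0025, 0.0157] deg 0 mm 16
```

Inside the straight walls with negligible force. Continue down to ~5 mm above home.

Emit:
carry_out(
  increments=[0,0,0,0,0,0.004,0,0,0,0,0,0,0.008,0,0,0,0,0,0,0.012,0,0,0,0,0,0,0.015,0],
)

```text
clock: 14.47
tool_pos: [494.6, -288.3, 159.9]
tool_rot: [[0.96, 0.28, 0.003], [0.28, -0.96, -0.004], [0.002, 0.004, -1.0]]
ft_force: [0.9, -0.3, -0.2]
width: 9.0
```

Emit:
carry_out(
  increments=[0,0,0,0,0,0.004,0,0,0,0,0,0,0.008,0,0,0,0,0,0,0.012,0,0,0,0,0,0,0.015,0],
)

```text
clock: 14.8
tool_pos: [494.6, -288.4, 144.4]
tool_rot: [[0.96, 0.28, 0.002], [0.28, -0.96, -0.004], [0.001, 0.004, -1.0]]
ft_force: [0.5, -1.1, 0.2]
width: 9.0
```

```bash
python3 t4.py 137
```

```text
t 14.8 pos [ 494.6 -288.4  144.4] w 9.0 F [ 0.5 -1.1  0.2] q [ 0.44  0.44  0.03  1.87 -0.01  0.82 -0.81]
INC [0.004, -0.001, -0.001] [0.0021, -0.0026, 0.0074] deg 0 mm 8
```

Emit:
carry_out(
  increments=[0,0,0,0,0,0.002,0,0,0,0,0,0,0.004,0],
)

```text
clock: 14.97
tool_pos: [494.6, -288.4, 140.1]
tool_rot: [[0.96, 0.28, 0.002], [0.28, -0.96, -0.004], [0.001, 0.004, -1.0]]
ft_force: [0.5, -0.9, -1.9]
width: 8.9
```

Emit:
carry_out(
  increments=[0,0,0,0,0,0.001,0,0,0,0,0,0,0.0015,0],
)

```text
clock: 15.13
tool_pos: [494.9, -288.5, 138.9]
tool_rot: [[0.96, 0.28, 0.003], [0.28, -0.96, -0.004], [0.002, 0.004, -1.0]]
ft_force: [-0.5, 0.1, 3.5]
width: 9.0
```

Emit:
carry_out(
  increments=[0,0,0,0,0,0.001,0,0,0,0,0,0,0.0015,0],
)

```text
clock: 15.3
tool_pos: [495.3, -288.6, 138.8]
tool_rot: [[0.96, 0.28, 0.004], [0.28, -0.96, -0.004], [0.002, 0.005, -1.0]]
ft_force: [-1.7, 1.3, 11.6]
width: 8.9
```

```bash
python3 t4.py 137
```

```text
t 15.3 pos [ 495.3 -288.6  138.8] w 8.9 F [-1.7  1.3 11.6] q [ 0.44  0.45  0.03  1.88 -0.02  0.81 -0.81]
INC [0.005, -0.002, -0.001] [0.0015, -0.003, 0.0018] deg 0 mm 4
```

Floor contact at TCP z 138.8, close to the predicted home of 137. Ease off, open part way, withdraw upward.

Emit:
carry_out(
  increments=[0,0,0,0,0,-0.0005,0,0,0,0,0,0,-0.0005,0.4,0,0,0,0,0,-0.0005,0.4,0,0,0,0,0,-0.0005,0.4,0,0,0,0,0,-0.0005,0.4],
)

```text
clock: 15.72
tool_pos: [495.3, -288.4, 139.1]
tool_rot: [[0.96, 0.28, 0.003], [0.28, -0.96, -0.004], [0.002, 0.005, -1.0]]
ft_force: [0.1, -0.1, 0.6]
width: 34.0
```

Emit:
carry_out(
  increments=[0,0,0,0,0,-0.01,0.4,0,0,0,0,0,-0.03,0.4,0,0,0,0,0,-0.06,0.4,0,0,0,0,0,-0.095,0.4,0,0,0,0,0,-0.13,0.4],
)

```text
clock: 16.13
tool_pos: [494.4, -287.7, 270.8]
tool_rot: [[0.96, 0.28, 0.003], [0.28, -0.96, -0.003], [0.001, 0.004, -1.0]]
ft_force: [0.8, -0.3, 0.1]
width: 34.1
```

Emit:
carry_out(
  increments=[0,0,0,0,0,-0.03,0.4,0,0,0,-0.03,0,-0.05,0.4,0,0,0,-0.06,0,-0.05,0.4,0,0,0,-0.08,0,-0.05,0.4,0,0,0,-0.08,0,-0.05,0.4],
)

```text
clock: 16.55
tool_pos: [413.5, -312.1, 322.3]
tool_rot: [[0.962, 0.275, 0.003], [0.275, -0.962, -0.005], [0.001, 0.006, -1.0]]
ft_force: [-0.5, -0.1, -0.0]
width: 34.4
```

```bash
python3 - <<'E'
from h import *
s=manip.snapshot("scene")[:,:,::-1];t=manip.snapshot("top")[:,:,::-1]
cv2.imwrite("pics/sf.png",s);cv2.imwrite("pics/tf.png",t)
g=lambda i:np.uint8(255*(i/255.)**.6)
o=np.zeros((600,800,3),np.uint8)
o[:,:400]=g(crop(s,215,185,75,112,400,600));o[:400,400:]=g(crop(t,370,170,80,80,400,400))
st=manip.get_state();print(st["clock"],st["tool_pos"],st["width"],st["ft_force"])
o[400:,400:]=crop(s,300,120,160,200,400,200) if 0 else cv2.resize(s[100:320,230:480],(400,200))
yw=.285;c,sn=np.cos(yw),np.sin(yw)
for b in(495.2,-288),: 
  C=np.array([495.2,-287.5,91.])
  for L in((-28,-5,75),(28,-5,75)):
    P=C+[c*L[0]-sn*L[1],sn*L[0]+c*L[1],L[2]];print("pred top corner",((proj("scene",P)[0]-[215,185]+.5)*5.345).round())
cv2.imwrite("pics/f1.png",o)
E
```

```text
16.65 [ 417.19455692 -310.10570528  321.72624944] 33.898567543381894 [ 0.83020648  0.58464364 -0.59196735]
pred top corner [ 73. 271.]
pred top corner [198. 288.]
```

View pics/f1.png

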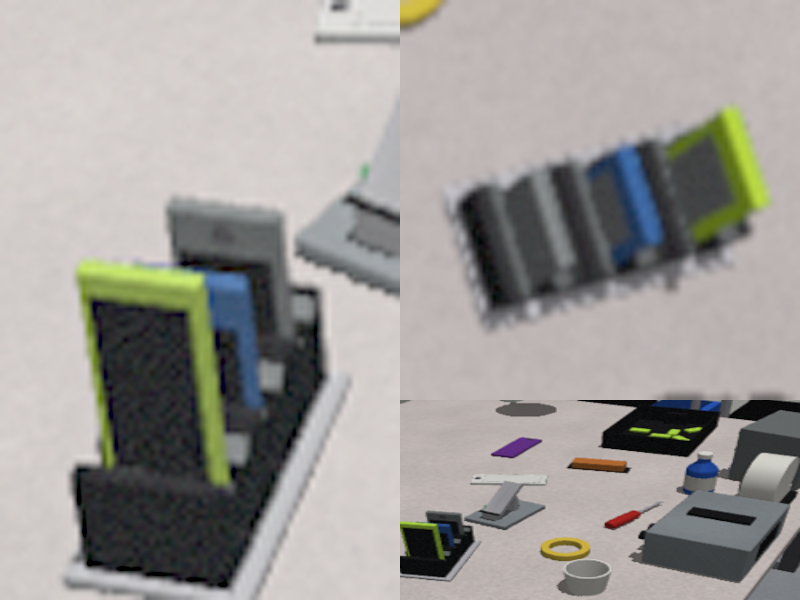

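The handset stands home (scene crop top edge (80,270)-(210,287), predicted (73,271)-(198,288)), neighbours unmoved, gripper clear.

Emit:
carry_out(
  increments=[0,0,0,0,0,0,0.4,0,0,0,0,0,0,0.4,0,0,0,0,0,0,0.4],
)

```text
clock: 16.9
tool_pos: [418.1, -309.6, 321.6]
tool_rot: [[0.96, 0.28, 0.004], [0.28, -0.96, -0.003], [0.003, 0.004, -1.0]]
ft_force: [0.2, 0.0, 0.3]
width: 34.1
```

```bash
python3 -c "
from cell import manip
print(manip.sign_off())"
```

```text
the job is handed in; nothing more can be done
None
```

The handset is standing home in the empty slot, and I handed the job in at 16.9 s. No verdict was reported.

- **Inspection stand:** I picked the handset off the orange block and laid it on the bar, display up, with its lower end on the ledge. The highest force I read while setting it down was about 8 N. It rested there, released, for about 4 s.
- **Rack slot:** I gripped it by its upper end and lowered it into the slot until it touched the floor, at about 12 N. The gripper then opened and withdrew clear.
- **Last checks:** The final picture shows the handset upright in the slot, its top edge 1–2 px from where I predicted, roughly 3–4 mm along the slot. The tool touched the floor 1.8 mm above the height I calculated for fully home. The two shells, tape, screwdriver, bottle and cup look undisturbed.
- **Disagreements:** My picture fit of the stand was about 6 mm off from where the arm touched it, so I went by touch there. The slot was about 3 mm off across its width, and the handset centred itself on the bevel.

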